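# Bolt the blade box past its spring catch

## Task

Lock the blade box: press the yellow spring catch bar down with one fingertip and, keeping it down, push the red plate of the bolt with the other fingertip until the bolt is fully home through the brass keeper; then let go, so that the catch bar springs up again and locks the bolt. Do not force anything, and leave the tins, the scissors and the orange pot where they are.

Things in the scene. Friction and masses are not known exactly. Their poses are not given: they have to be found in the camera images.
- blade_box: Low blue steel box fixed to the bench, 240 (x) by 300 (y) by 70 mm high, grey lid. Origin: centre of its underside; z up. The bolt slides along its +y, to the brass keeper near that end; catch bar on the -x side, bolt on the +x side. Except the catch bar and the red plate, all on its lid stays under 105 mm above the bench. Fixed at random, yaw up to 0.6 rad.
- catch_top (a point): Centre of the top face of the flat yellow catch bar: 46 mm wide (box x), 134 mm long (box y), 6 mm thick, top 120 mm above the bench when up. In the box frame at x -35, y +14 mm. It only moves straight down, so a fingertip may slide along it while pressing.
- catch (a joint): How far the catch bar is pressed, m: 0 = sprung up, 0.012 = bottom stop. About 1.2 N starts it, 6 N holds it at 0.009, 7.5 N at the stop. Its three yellow teeth stand in the bolt's way and clear it from 0.0065 on: hold it at 0.008 to 0.012. Let up too early, it blocks the bolt at the next tooth or is stuck under it.
- push_plate (a point): Centre of the top edge of the bolt's upright red push plate: 44 mm wide (box x), 10 mm thick (box y), from 90 to 140 mm above the bench. In the box frame at x +34 mm, and y -35 mm when joint bolt is 0; it moves along box +y with the bolt. Push its -y face. Between plate and catch bar is a 24 mm gap; their centre lines are 69 mm apart.
- bolt (a joint): How far the bolt is slid along box +y, m: starts at 0 to 0.004; home at 0.055 to 0.060 (end stop), where the catch bar can spring up behind it. Sliding friction about 2.5 N; it stays where it is left.
- tin_a: Open tin, brass coloured, 77 mm across, 100 mm high, with cardboard strips in it, standing on the bench off the box's +y end. Origin: centre of its underside. Bystander.
- tin_b: Open tin, bare grey metal, 77 mm across, 100 mm high, with cardboard strips in it, standing on the bench off the box's -y end. Origin: centre of its underside. Bystander.
- screw_pot: Small orange pot with a white lid, 34 mm across and 34 mm high, standing loose on the box's lid on its +x side, top about 104 mm above the bench. Origin: centre of its underside. Bystander.
- scissors: Scissors with blue handles, about 155 mm long and 9 mm thick, lying flat on the bench beyond the box (its +x side). Origin at the pivot. Bystander.

How it is judged (in metres and radians):
On the way, in this order (a step that is already met when the one before it is completed fails the run):
1. a fingertip presses the catch bar down, the bolt still back (contact force between the fingers and catch above 1 N and value of joint catch above 0.006 m and value of joint bolt below 0.01 m), for 0.1 s.
2. the bolt is pushed along by the fingers while they hold the catch bar down (contact force between the fingers and catch above 1 N and value of joint catch above 0.006 m and value of joint bolt between 0.012 and 0.05 m and contact force between the fingers and bolt above 0.3 N), for 0.05 s.
3. the bolt is home with the catch bar still held down (contact force between the fingers and catch above 1 N and value of joint catch above 0.006 m and value of joint bolt above 0.054 m), for 0.05 s.
At the end, for the whole second after the job is handed in: The bolt is slid at least 54 mm (home), the catch bar has sprung up to within 2 mm behind it, the fingers are off, and the tins, scissors and pot are within 20 mm of where they stood, at rest (value of joint bolt above 0.054 m and value of joint catch below 0.002 m and distance of each of tin_a, tin_b, screw_pot, scissors from where it was at the start of the episode below 0.02 m and linear speed of each of tin_a, tin_b, screw_pot, scissors below 0.02 m/s); the robot touches nothing.
It fails at once if one of the bystanders (tin_a) is pushed aside, lifted or knocked over (distance of tin_a from where it was at the start of the episode above 0.02 m or angle between tin_a's own z axis and vertical above 0.35 rad).
It fails at once if one of the bystanders (tin_b) is pushed aside, lifted or knocked over (distance of tin_b from where it was at the start of the episode above 0.02 m or angle between tin_b's own z axis and vertical above 0.35 rad).
It fails at once if one of the bystanders (screw_pot) is pushed aside, lifted or knocked over (distance of screw_pot from where it was at the start of the episode above 0.02 m or angle between screw_pot's own z axis and vertical above 0.35 rad).
It fails at once if one of the bystanders (scissors) is pushed aside, lifted or knocked over (distance of scissors from where it was at the start of the episode above 0.02 m).
It fails at once if the bolt or the catch bar is forced (more than 60 N) (contact force between the fingers and bolt above 60 N or contact force between the fingers and catch above 60 N).
It also fails if it takes over 42 s, if anything falls off the work surface, if the arm or the gripper's body presses on something with over 40 N, if the wrist force passes 120 N, or if a joint passes its speed limit or range.

## Robot

A 6-joint arm with a two-finger parallel gripper is mounted at the origin on the work surface. World frame = base frame: x ahead of the robot, y to its left, z up, the work surface at z = 0. Lengths are in mm, angles in rad, forces in N, time in s.
With the tool pointing down it reaches from about 275 to 975 mm from the base axis. Payload 8.4 kg.
Tool frame: the origin (TCP) lies midway between the tips of the shut fingers; the grasp point (between the pads) lies 19 mm behind it; z points along the fingers, y is the line along which they close (so a half turn about z gives the same grasp; the last joint's range is limited). The gripper opens to 92 mm and grips with 3 to 60 N. Pads are 20 mm wide; open, the fingers measure 128 mm over their backs; the gripper's body (75 mm by 189 mm) begins 69 mm behind the grasp point.
Start: joints at [1.148, 0.353, 1.633, -0, 1.155, -0.002], TCP at [255.306, 570.479, 214.583] pointing down, gripper open.
Joint ranges: [-2.63, 2.63], [-0.92, 2.1], [0.06, 2.66], [-1.3, 4.44], [0, 2.69], [-3.02, 3.02]. Speed limits (rad/s): [2.22, 2.22, 2.79, 3.14, 3.14, 3.14].

## Interface

Orientations are given as [roll, pitch, yaw] about the fixed x, y, z axes, in that order (R = Rz(yaw) Ry(pitch) Rx(roll)).
In Python, from cell import bot gives the robot as it stands. Calls block until the motion is done:
- bot.move_pose(position, orientation): joint-space move of the TCP to a pose.
- bot.movel(position, rot=None, vel=150): straight line of the TCP; rot=None keeps the orientation; vel is the mean speed in mm/s.
- bot.movej(angles): joint-space move.
- bot.gripper_to(opening, strength=None): opening from 0.0 (shut) to 1.0 (fully open); strength is the grip in N (None keeps the last); returns when the fingers have stopped.
- bot.wait(seconds).
- bot.inverse_kinematics(position, orientation): joint angles nearest the present ones, or None.
- bot.get_obs(): the state.
- bot.read_camera(name): name is "scene" or "top"; returns (picture, depth): 384x512x3 uint8, red, green, blue; 384x512 float32, mm along the optical axis (not along the pixel's ray), 0 where there is no reading.
- bot.camera_params(name): a dict with "fov_y" (degrees; the focal length in pixels is half the picture's height over the tangent of half this angle, whatever the lens; pixels are square), "cx", "cy" (the principal point, pixels), "R" (3x3) and "t" (3): a world point X has camera coordinates R X + t. Camera axes: x right, y down, z forward; pixel columns grow to the right and rows downward; lengths in mm; the calibration is good to about 2 mm. A picture is of the moment at which its call begins. camera_params takes no time and is no camera call.
A pose or a line that the arm cannot do raises bot.IKError and nothing moves.
- bot.finish_job(): hands the job in; it is judged then, once.
The state is a dict: "clock": time; "q": joint angles; "dq": joint speeds; "joint_efforts": joint torques, N m; "tool_pos": TCP position; "eef_rot": TCP orientation; "ft_force": force on the tool from outside, world axes, zero at the start; "wrist_torque": the same for the moment, N m; "width": opening from 0.0 (shut) to 1.0 (fully open); "finger_force": force on a finger pad.
Only numpy, scipy, OpenCV 4.12 (cv2) and the standard library are available. Lean on these libraries where they do the work, as an engineer would, in place of code of your own. Each camera call takes 0.05 s, during which the arm holds its last target. There are 200 camera calls.

## Working session

There is one attempt and no reset: what is moved stays moved. The work goes in short steps, each a Python script; the robot and the scene stay as the last script left them, time stands still between calls to the robot, and variables do not carry over. Pictures are saved under pics/ and viewed, at most 10 in all, crops included, and the job is handed in when it is done.

```bash
mkdir -p pics; ls
python3 - <<'E'
from cell import bot
import cv2,numpy as np
for n in("top","scene"):
    p,d=bot.read_camera(n); np.savez(f"pics/{n}.npz",p=p,d=d); cv2.imwrite(f"pics/{n}1.png",p[:,:,::-1])
    c=bot.camera_params(n); print(n,c["fov_y"],c["cx"],c["cy"],np.round(c["R"],3).tolist(),c["t"])
o=bot.get_obs();print(o)
E
```

```text
pics
top 52.73681704901696 260.78015795469673 190.51002386785208 [[0.03, -0.999, -0.024], [-0.996, -0.028, -0.08], [0.08, 0.026, -0.996]] [  35.3992214   629.26224736 1102.63184987]
scene 48.41172447648507 254.30741805827918 191.32391953124375 [[0.778, 0.628, 0.004], [0.521, -0.642, -0.563], [-0.352, 0.44, -0.826]] [-491.12527881 -240.59686408 1234.29998073]
{'clock': 0.1, 'q': array([ 1.14759359e+00,  3.53582440e-01,  1.63405437e+00, -8.79001069e-06,
        1.15518866e+00, -2.37052723e-03]), 'dq': array([-7.82558552e-04,  2.86437125e-04, -2.99708824e-04, -2.86730444e-05,
       -2.28798832e-04, -8.74832168e-04]), 'joint_efforts': array([-1.47035727e-03, -5.94905376e+01, -3.34928656e+01,  6.97843311e-02,
        1.82984979e-02, -1.15865188e-05]), 'tool_pos': array([255.12976716, 570.0724045 , 213.93885326]), 'eef_rot': array([-3.14035982e+00,  5.11490780e-06,  2.72076400e+00]), 'ft_force': array([ 0.74971914, -0.59477159,  0.16213759]), 'wrist_torque': array([ 0.02126683,  0.06931948, -0.02103018]), 'finger_force': 0.0, 'width': 0.9984575576587548}
```

View pics/top1.png

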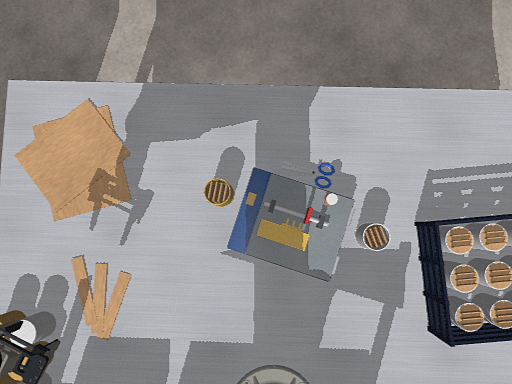

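View pics/scene1.png

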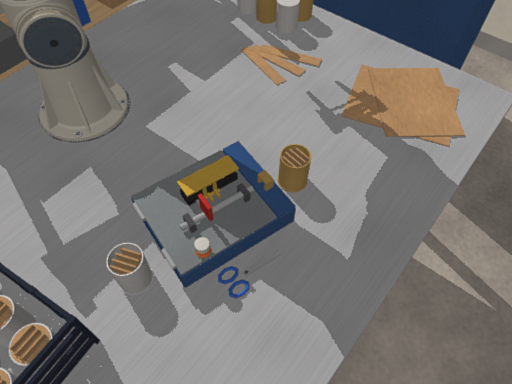

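The top view shows the box around (295,222) with its keeper end to the left (250,200). The yellow bar is at (283,234), the red plate at (308,215), the pot at (331,199), and the tins at (218,192) and (376,237). Next I'll measure these with depth and colour.

```bash
cat > h.py <<'E'
import numpy as np,cv2
from cell import bot
def cloud(n,d):
    c=bot.camera_params(n); f=192/np.tan(np.radians(c["fov_y"]/2)); v,u=np.mgrid[:384,:512]
    X=np.stack([(u-c["cx"])/f*d,(v-c["cy"])/f*d,d],-1)
    return (X-np.array(c["t"]))@np.array(c["R"])
E
python3 - <<'E'
from h import *
for n in("top","scene"):
    z=np.load(f"pics/{n}.npz"); p,d=z["p"],z["d"]; W=cloud(n,d)
    h=cv2.cvtColor(p,cv2.COLOR_RGB2HSV); H,S,V=[h[...,i].astype(int) for i in range(3)]
    reg=(d>0)&(W[...,0]>250)&(W[...,0]<720)&(abs(W[...,1])<250)
    Z=W[...,2]
    ms={"yel":(H>18)&(H<32)&(S>150)&(Z>110)&(Z<135),"red":((H<6)|(H>174))&(S>150)&(Z>85),"redtop":((H<6)|(H>174))&(S>150)&(Z>132),
        "box":(Z>50)&(Z<150),"tins":(Z>85)&(Z<115)}
    for k,m in ms.items():
        m=m&reg
        nn,lab,st,_=cv2.connectedComponentsWithStats(m.astype(np.uint8))
        for i in range(1,nn):
            if st[i,4]<8: continue
            q=W[lab==i]; r=cv2.minAreaRect(q[:,:2].astype(np.float32))
            print(n,k,st[i].tolist(),"med",np.median(q,0).round(0),"rect",np.round(r[0],1),np.round(r[1],1),round(r[2],1),"zmax",np.percentile(q[:,2],95).round(1))
    g=reg&(Z>50)&(Z<85); 
    if n=="top":
        x0,y0=205,150; c=cv2.resize(p[150:300,200:400],None,fx=4,fy=4,interpolation=cv2.INTER_CUBIC); cv2.imwrite("pics/crop1.png",c[:,:,::-1])
E
```

```text
top yel [270, 222, 12, 6, 20] med [531.  11. 120.] rect [530.7  10.3] [30.1  8.3] 73.3 zmax 122.8
top yel [303, 233, 6, 13, 51] med [498. -70. 120.] rect [495.6 -70.7] [31.5 13.2] 1.1 zmax 122.2
top yel [270, 239, 17, 6, 24] med [488.   2. 120.] rect [489.6   0.7] [44.   6.8] 73.6 zmax 121.9
top red [304, 207, 9, 17, 70] med [558. -74. 139.] rect [558.2 -74.5] [10.2 43.6] 74.7 zmax 141.9
top redtop [304, 207, 9, 17, 67] med [558. -74. 139.] rect [558.2 -74.5] [10.2 43.6] 74.7 zmax 142.0
top box [227, 168, 128, 114, 9263] med [534. -34.  70.] rect [534.7 -35.5] [306.5 240.1] 73.6 zmax 119.9
top box [204, 178, 28, 28, 479] med [618. 175.  90.] rect [616.9 171.3] [72.3 71.5] 0.5 zmax 101.1
top box [358, 224, 14, 26, 243] med [ 508. -237.   84.] rect [ 507.1 -236.2] [26.8 66.8] 88.1 zmax 100.1
top tins [204, 178, 27, 27, 198] med [618. 174.  97.] rect [617.5 171.2] [71.3 71.5] 1.9 zmax 102.1
top tins [212, 182, 6, 19, 37] med [618. 179.  94.] rect [617.9 178.9] [ 4.2 51.5] 80.1 zmax 96.6
top tins [217, 183, 6, 19, 35] med [615. 166.  94.] rect [615.6 165.3] [ 4.  51.5] 81.1 zmax 96.9
top
[... 1678 characters left out ...]
d [523. -25.  91.] rect [525.7 -21.2] [137.2  54.1] 61.4 zmax 108.2
scene tins [258, 170, 16, 17, 156] med [602.  77.  97.] rect [600.8  78.3] [22.4 36. ] 74.4 zmax 99.6
scene tins [212, 183, 42, 30, 342] med [576.   2.  90.] rect [571.8  -8.7] [105.7  34.9] 67.8 zmax 98.7
scene tins [180, 199, 34, 31, 320] med [ 549. -105.   94.] rect [ 542.5 -102.3] [66.6 64.6] 74.7 zmax 108.6
scene tins [194, 237, 16, 18, 213] med [ 609. -143.  103.] rect [ 605.8 -141.3] [30.9 30.9] 63.7 zmax 105.6
scene tins [118, 243, 27, 24, 206] med [ 500. -238.   95.] rect [ 506.9 -237.4] [68.2 24.5] 0.8 zmax 100.7
scene tins [133, 258, 7, 5, 17] med [ 526. -248.   94.] rect [ 523.7 -248.6] [14.7  3.6] 17.2 zmax 96.7
```

View pics/crop1.png

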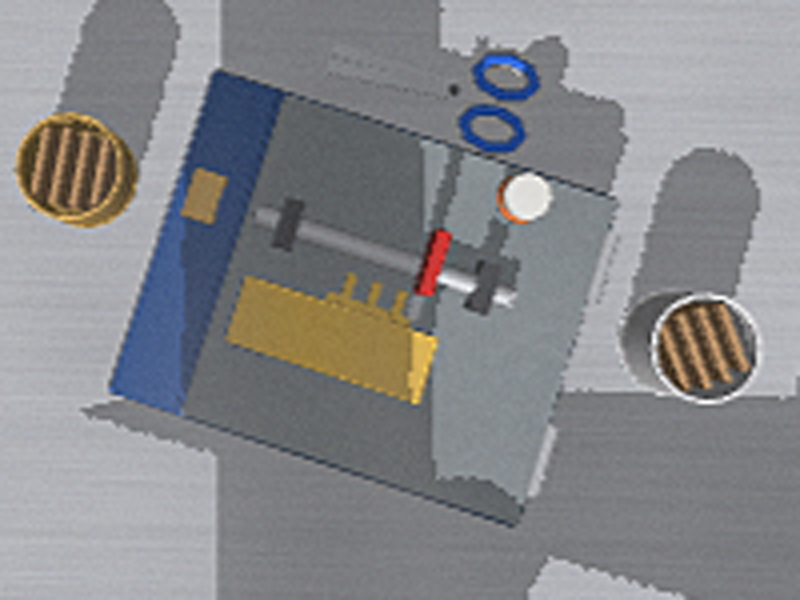

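The box pose agrees across both cameras: centre (535.3,-36.6), yaw -0.288. I'll put the fingers along box x, ±34.5 mm apart, with the bolt-side finger behind the red plate, and hover there first.

```bash
cat >> h.py <<'E'
C=np.array([535.3,-36.6]); YAW=-0.288
def P(x,y,z):
    c,s=np.cos(YAW),np.sin(YAW); return [C[0]+c*x-s*y,C[1]+s*x+c*y,z]
def loc(p):
    c,s=np.cos(YAW),np.sin(YAW); d=np.array(p[:2])-C; return np.round([c*d[0]+s*d[1],-s*d[0]+c*d[1],p[2]],1)
def st(m=""):
    o=bot.get_obs(); f=o["ft_force"]; c,s=np.cos(YAW),np.sin(YAW)
    print(m,round(o["clock"],2),loc(o["tool_pos"]),"F box",np.round([c*f[0]+s*f[1],-s*f[0]+c*f[1],f[2]],2),round(o["width"],3)); return o
E
python3 - <<'E'
from h import *
best=None
for yaw in(YAW+np.pi/2,YAW-np.pi/2):
    q=bot.inverse_kinematics(P(-.5,-53,200),[np.pi,0,yaw]); print(yaw,q)
    if q is not None and (best is None or abs(q[5])<abs(best[1][5])): best=(yaw,q)
bot.movej(best[1]); bot.gripper_to(51/92); bot.movel(P(-.5,-53,150),vel=80); bot.wait(.3); st("hover"); print(bot.get_obs()["eef_rot"])
for n in("top","scene"):
    p,d=bot.read_camera(n)
    c=p[150:300,200:400] if n=="top" else p[120:300,110:310]
    cv2.imwrite(f"pics/{n}2.png",cv2.resize(c,None,fx=3.3,fy=3.3,interpolation=cv2.INTER_CUBIC)[:,:,::-1])
E
```

```text
1.2827963267948965 [-1.69206265e-01  2.16597005e-01  1.85693623e+00 -4.44089210e-16
  1.06805942e+00  1.18793735e-01]
-1.8587963267948966 None
hover 4.43 [ -0.3 -53.  150.4] F box [ 0.09  0.09 -0.42] 0.552
[ 3.14091371e+00 -9.90965701e-05  1.28282378e+00]
```

View pics/scene2.png

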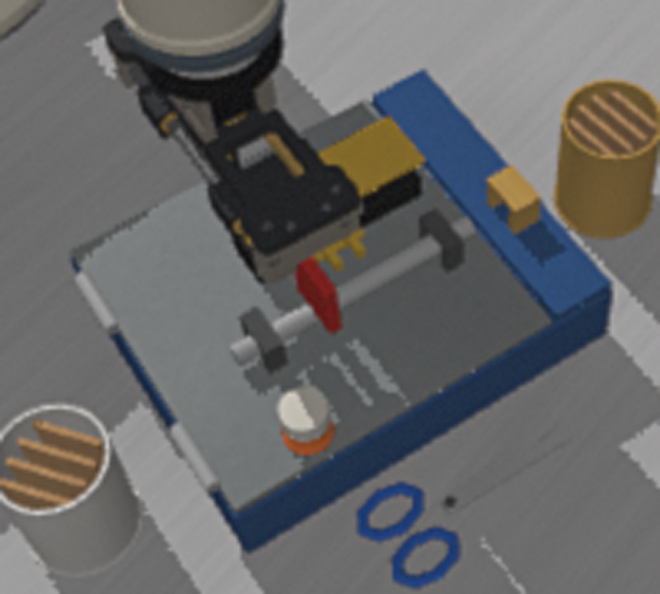

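The hover picture shows the gripper above the bar's near end, with the near finger behind the red plate (plate at about (320,295) in the crop) and the pot clear at (305,420). I'll descend with force feedback.

Run:
```python
from h import *
b=bot.get_obs()["ft_force"][2]
bot.movel(P(-.5,-52,124),vel=60); st("near")
z=124
while z>108:
    z-=2; bot.movel(P(-.5,-52,z),vel=25); bot.wait(.1)
    o=st(z); f=np.hypot(*o["ft_force"][:2]); dz=o["ft_force"][2]-b
    if dz>6.3 or f>5: break
```

```text
near 5.12 [ -0.7 -52.  123.7] F box [-0.58  0.63 -0.06] 0.558
122 5.47 [ -0.4 -52.  122.2] F box [ 0.51  0.74 -0.41] 0.557
120 5.82 [ -0.2 -52.  120.2] F box [0.89 0.51 1.52] 0.554
118 6.17 [ -0.3 -52.  118.1] F box [1.83 0.25 2.93] 0.554
116 6.52 [ -0.3 -52.  116.1] F box [ 1.66 -0.45  2.66] 0.554
114 6.87 [ -0.3 -52.  114.1] F box [ 0.86 -0.68  4.3 ] 0.555
112 7.22 [ -0.3 -52.  112.1] F box [ 2.03 -0.24  6.  ] 0.553
110 7.57 [ -0.3 -52.  110.2] F box [ 1.14 -0.64  6.03] 0.556
108 7.92 [ -0.3 -52.  108.3] F box [ 0.81 -1.05  7.16] 0.555
```

The bar follows the spring curve (about 6 N at z 110, so roughly 10 mm down). Now I'll slide along +y, holding at z 110 and watching forces.

Run:
```python
from h import *
bot.movel(P(-.5,-52,110),vel=25); st("set")
for y in list(range(-48,0,6))+list(np.arange(0,14,1.5)):
    bot.movel(P(-.5,y,110),vel=30); bot.wait(.05)
    o=st(y); f=o["ft_force"]; fy=-(-np.sin(YAW)*f[0]+np.cos(YAW)*f[1])
    if fy>14 : break
    if o["ft_force"][2]<3: break
```

```text
set 8.17 [ -0.3 -52.  110.4] F box [ 0.8  -1.24  6.51] 0.557
-48 8.5 [ -0.6 -48.4 110.1] F box [ 0.99 -2.33  5.79] 0.554
-42 8.9 [ -0.7 -42.7 110.1] F box [ 1.43 -4.37  6.8 ] 0.554
-36 9.3 [ -0.7 -36.8 110.1] F box [ 0.87 -5.12  7.26] 0.552
-30 9.7 [ -0.8 -30.8 110.1] F box [ 0.49 -5.34  6.8 ] 0.554
-24 10.1 [ -0.7 -24.8 110.1] F box [ 0.24 -4.86  7.49] 0.55
-18 10.5 [ -0.7 -18.8 110.1] F box [ 0.61 -4.27  6.6 ] 0.552
-12 10.9 [ -0.7 -12.8 110.1] F box [-0.   -4.15  6.98] 0.555
-6 11.3 [ -0.7  -6.8 110.1] F box [ 0.45 -5.18  7.18] 0.553
0.0 11.7 [ -0.8  -0.8 110.1] F box [ 0.71 -4.77  7.07] 0.558
1.5 12.0 [ -0.8   0.4 110.1] F box [-0.17 -5.69  6.64] 0.555
3.0 12.3 [ -0.8   1.9 110.1] F box [ 0.54 -6.23  6.61] 0.555
4.5 12.6 [ -0.8   3.3 110.1] F box [ 1.48 -6.29  7.52] 0.553
6.0 12.9 [ -0.8   4.9 110.1] F box [ 0.73 -7.    7.27] 0.552
7.5 13.2 [ -0.8   6.3 110.1] F box [ 0.52 -6.36  7.37] 0.554
9.0 13.5 [ -0.8   7.9 110.1] F box [ 1.16 -5.47  6.16] 0.557
10.5 13.8 [ -0.8   9.3 110.1] F box [ 0.19 -5.65  7.36] 0.556
12.0 14.1 [ -0.8  10.8 110.1] F box [ 1.38 -6.13  6.7 ] 0.553
13.5 14.4 [ -0.8  12.3 110.1] F box [ 1.32 -7.45  8.13] 0.552
```

No end stop yet; the box estimate may be ~2 mm off along y. I'll carry on in small steps until the force rises.

Run:
```python
from h import *
for y in np.arange(14.5,20,1):
    bot.movel(P(-.5,y,110),vel=20); bot.wait(.1)
    o=st(y); f=o["ft_force"]; fy=-(-np.sin(YAW)*f[0]+np.cos(YAW)*f[1])
    if fy>14: break
bot.wait(.2); st()
for n in("top","scene"):
    p,d=bot.read_camera(n); np.savez(f"pics/{n}3.npz",p=p,d=d)
    c=p[150:300,200:400] if n=="top" else p[120:300,110:310]
    cv2.imwrite(f"pics/{n}3.png",cv2.resize(c,None,fx=3.3,fy=3.3,interpolation=cv2.INTER_CUBIC)[:,:,::-1])
```

```text
14.5 14.75 [ -0.8  12.5 110.1] F box [  0.08 -11.73   7.78] 0.554
15.5 15.1 [ -0.8  12.7 110.1] F box [  1.13 -15.96   9.3 ] 0.551
 15.3 [ -0.8  12.7 110.1] F box [  1.14 -16.49   9.31] 0.56
```

View pics/scene3.png

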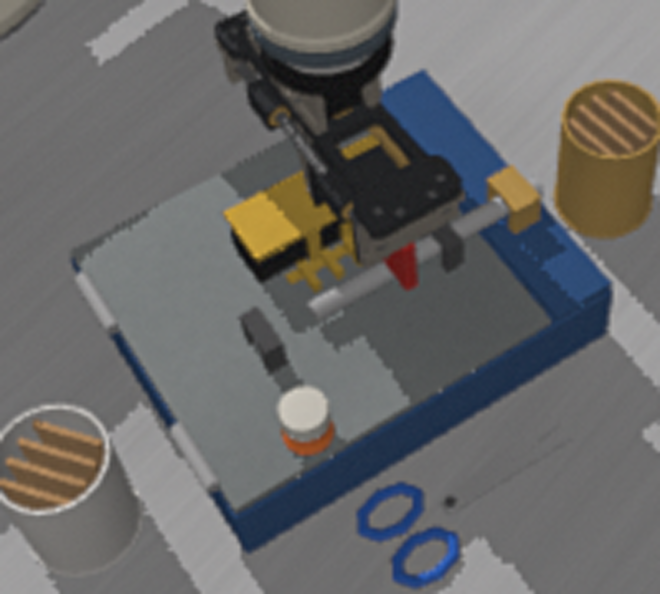

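The push force rose sharply at y 12.6 mm (end stop), and the picture shows the rod through the keeper at (515,200) with the catch still down. Now I'll back off the plate slightly, then lift.

Run:
```python
from h import *
bot.movel(P(-.5,10.5,110),vel=20); st("back")
bot.movel(P(-.5,10.5,126),vel=30); st("up")
bot.movel(P(-.5,8,230),vel=100)
bot.movel(P(-200,-20,260),vel=200); bot.wait(.3); st("clear")
for n in("top","scene"):
    p,d=bot.read_camera(n); W=cloud(n,d); h=cv2.cvtColor(p,cv2.COLOR_RGB2HSV); H,S=h[...,0].astype(int),h[...,1]
    reg=(abs(W[...,0]-535)<110)&(abs(W[...,1]+36)<130); Z=W[...,2]
    for k,m in(("yel",(H>18)&(H<32)&(S>120)&(Z>104)&(Z<135)),("red",((H<6)|(H>174))&(S>150)&(Z>132))):
        q=W[reg&m]
        if len(q): print(n,k,len(q),"z",np.median(q[:,2]).round(1),loc(cv2.minAreaRect(q[:,:2].astype(np.float32))[0]+(0,)))
    if n=="scene": cv2.imwrite("pics/scene4.png",cv2.resize(p[120:300,110:310],None,fx=3.3,fy=3.3,interpolation=cv2.INTER_CUBIC)[:,:,::-1])
```

```text
back 15.8 [ -0.7  10.7 110.2] F box [-0.04  1.4   6.45] 0.554
up 16.48 [ -0.9  10.4 125.7] F box [ 0.02  0.14 -0.09] 0.556
clear 19.14 [-199.8  -20.   259.8] F box [ 0.43 -0.28  0.29] 0.557
top yel 856 z 119.6 [-35.3  17.    0. ]
top red 53 z 139.4 [32.9 27.9  0. ]
scene yel 1071 z 119.5 [-34.9  16.2   0. ]
scene red 93 z 139.3 [34.6 26.5  0. ]
```

View pics/scene4.png

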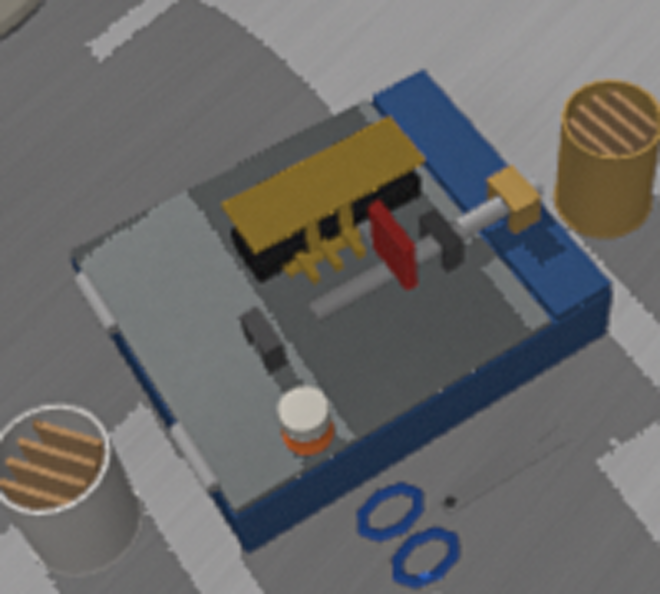

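The picture shows the bolt through the keeper at (515,205) and the plate at about +27 mm, which is about 60 mm of bolt travel. The bar is sprung up to 119.5 mm, and the tins, pot and scissors have not moved.

```bash
python3 -c "
from cell import bot
print(bot.finish_job())"
```

```text
the job is handed in; nothing more can be done
None
```

The box is locked and handed in at about 19 s (verdict not shown): the bolt is at its end stop through the keeper, the catch bar has sprung up behind it, and the tins, pot and scissors look unmoved in the camera view.

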